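# Close a dry-goods box airtight

## Robot

A 7-joint arm with a two-finger parallel gripper is mounted at the origin on the work surface. World frame = base frame: x ahead of the robot, y to its left, z up, the work surface at z = 0. Lengths are in m, angles in rad, forces in N, time in s.
With the tool pointing down it reaches from about 0.35 to 0.9 m from the base axis. Payload 19.9 kg.
Tool frame: the origin (TCP) lies at the centre of the arm's flange, where the gripper is bolted on; the fingertips stand 173 mm ahead of it and the grasp point (between the pads) lies 155 mm ahead of it; z points along the fingers, y is the line along which they close (so a half turn about z gives the same grasp; the last joint's range is limited). The gripper opens to 85 mm and grips with 20 to 120 N. Pads are 22 mm wide; open, the fingers measure 114 mm over their backs; the gripper's body (76 mm by 85 mm) begins 54 mm behind the grasp point. The pads swing forward as they close: fully open they stand 13 mm farther back than shut.
Start: joints at [-1.29, 0.417, -0.01, 1.614, 0.005, 1.111, -0.053], TCP at [0.198, 0.593, 0.405] pointing down, gripper open.
Joint ranges: [-2.81, 2.81], [-0.39, 2.02], [-1.27, 1.25], [0.06, 2.57], [-1.19, 4.33], [0.19, 2], [-2.82, 2.82]. Speed limits (rad/s): [1.89, 1.89, 2.39, 2.39, 3.01, 3.01, 3.01].

## Interface

Orientations are given as [roll, pitch, yaw] about the fixed x, y, z axes, in that order (R = Rz(yaw) Ry(pitch) Rx(roll)).
In Python, from rig import r gives the robot as it stands. The module is installed in compiled form; this text tells all that it offers.
- The arm moves only by the tool play_rows, never from a script. Its argument "moves" is a list of rows, each a list of 2 entries, a list of its own where there are three numbers: the shift along the tool's x, y, z in mm, then the turn about the tool's z in degrees. A call has 1 to 20 rows; each row is the pose to reach, as a shift and turn from the pose commanded when the call began, along the tool's axes at that moment; what a row does not reach only later rows make up. A row lasts 1/8 s, in which the tool goes at most 62.5 mm and 10.7 degrees, less where a joint would pass 70% of its speed; a pose out of reach is approached as far as the arm can. A call with a gripper value outside its range is refused whole. "jaw" is the gripper's target within -1 to 1 (shut at 1, half-way at 0, fully open at -1), set as the call begins (left out, the last holds). The fingers move at their own pace and stop on an object; the grip force is fixed at half the most. Time passes only in rows, so rows that repeat a pose let the fingers close. It gives the time, the measured TCP pose, the force, the opening and the grip force at its end, in the units of the state.
- r.get_state(): the state, without advancing time (a new reading comes with each control period).
- r.read_camera(name): name is "scene" or "top" or "wrist"; returns a dict with "color" (384x512x3 uint8, blue, green, red), "vertical_fov" (degrees; the focal length in pixels is half the picture's height over the tangent of half this angle, whatever the lens; pixels are square), "cx", "cy" (the principal point, pixels), "xyz" and "attitude" of the camera in the world; the wrist camera has in their place "hand_eye" (4x4, takes a point from camera to tool coordinates, whose origin is the TCP and whose axes are the flange's). Camera axes: x right, y down, z forward; pixel columns grow to the right and rows downward; lengths in m; the calibration is good to about 2 mm. A picture is of the moment at which its call begins: read the wrist's pose just before it. There is no depth.
- r.hand_in(): hands the job in; it is judged then, once.
The state is a dict: "time": time; "joint_pos": joint angles; "qvel": joint speeds; "tau": joint torques, N m; "tcp_pos": TCP position; "tcp_rot": TCP orientation; "ft_force": force on the tool from outside, world axes, zero at the start; "wrist_torque": the same for the moment, N m; "finger_gap": finger opening in m; "finger_force": force on a finger pad.
Only numpy, scipy, OpenCV 4.12 (cv2) and the standard library are available. Lean on these libraries where they do the work, as an engineer would, in place of code of your own. Each camera call takes 0.05 s, during which the arm holds its last target. There are 200 camera calls.

## Task

The big clear dry-goods box on the pantry counter has been left ajar. Shut it airtight by pushing with the fingertips: first push the white-rimmed lid all the way down, then fold the orange clip at each end down until it snaps flat against the box wall (either end first), and only when both are home press the round black vent plug in the middle of the lid fully in. Nothing is to be gripped or lifted: leave the box where it stands, do not open the lid wider, leave the tins, jars and other things in their places, and finish with the hand clear.

Things in the scene. Friction and masses are not known exactly. Their poses are not given: they have to be found in the camera images.
- drybox: Loose but heavy (3 to 5 kg, full) clear plastic storage box 220 (x) x 300 (y) x 150 mm high, upright. Origin at the centre of its underside on the counter; its x points from the open front of the lid (nearest the robot) to the hinge at the rear, its y to its left end, z up. The lid adds 16 mm, so the shut lid's top is 166 mm above the counter.
- lid (a joint): Lid of the box, white with a grey panel on top, 228 (x) x 308 (y) x 16 mm, hinged along its rear edge (114 mm behind the box's middle, 150 mm above the underside). Opening angle in rad: 0 = fully shut, grows as the front rises; it starts at 0.18 to 0.40. The hinge is stiff: the lid stays where it is left, and takes about 4 N down on lid_front to move.
- lid_front (a point): Point on the lid's top surface, on the middle line, 34 mm behind its front edge: the place to push it shut. Moves with the lid; axes of the lid (z = normal of its top, equal to the box's axes when shut).
- clip_left (a joint): Orange snap clip at the box's left (+y) end: a flap 72 mm (along the box's x) x 44 x 4 mm, hinged on the lid's end edge. Angle in rad: 0 = open, pointing outward and 35 degrees above the lid's plane; 0.61 = level; 2.18 = closed, straight down along the wall. Over-centre spring: let go below 1.3 it flips back to 0, beyond 1.6 it snaps to 2.18, between it stays. About 3 N at its edge starts it.
- clip_left_pin (a point): Middle of the left clip's hinge line: 10 mm above the underside of the lid (so 160 mm above the counter when shut), 160 mm to the left of the box's middle line, i.e. 10 mm outside the 300 mm wide wall. Axes of the lid.
- clip_left_edge (a point): Middle of the left clip's free edge, 44 mm from its hinge line, on the flap's outer face (the face that looks up when open, outward when closed).
- clip_right (a joint): The same clip at the box's right (-y) end, mirror image; same values: 0 = open, 2.18 = fully closed.
- clip_right_pin (a point): Middle of the right clip's hinge line, mirror image of the left one.
- clip_right_edge (a point): Middle of the right clip's free edge, 44 mm from its hinge line, on its outer face.
- plug (a joint): Vent plug, a round black rubber button 32 mm in diameter in the middle of the lid. Depth pressed in m: 0 = out, standing 10 mm above the lid; 0.008 = fully in, 2 mm above the lid. Tight fit: about 3 N pushes it, and it stays where it is left.
- plug_top (a point): Centre of the plug's top face; moves with it. Axes of the lid.
- tin_red: Red food tin, 76 mm diameter, 110 mm high, standing beside one end of the box, its axis 290 to 320 mm sideways from the box's middle, upright, origin at the centre of its underside; a bystander.
- tin_yellow: Yellow food tin of the same size, beside the other end (the two tins may be swapped), upright, origin at the centre of its underside; a bystander.
- spice_jar: Small amber spice jar with green cap, 44 mm diameter, 95 mm high, standing in front of the box (robot's side), upright, origin at the centre of its underside; a bystander.
- baking_tin: Small blue baking-powder tin, 52 mm diameter, 80 mm high, standing in front of the box (robot's side), upright, origin at the centre of its underside; a bystander.
- vinegar: Amber bottle with red cap, 60 mm diameter, 210 mm high, on the left of the counter, upright, origin at the centre of its underside; a bystander.
- tea_carton: Green tea carton 120 x 65 x 75 mm high, on the right of the counter, upright, origin at the centre of its underside; a bystander.

How it is judged:
On the way, in this order (a step that is already met when the one before it is completed fails the run):
1. the lid is pushed fully down (value of joint lid below 0.025 rad), for 0.2 s.
2. then one clip is snapped home, the lid still down (value of joint lid below 0.025 rad and value of joint any of clip_left, clip_right above 2 rad), for 0.2 s.
3. then the other clip too (value of joint lid below 0.025 rad and value of joint each of clip_left, clip_right above 2 rad), for 0.2 s.
4. last, the vent plug is pressed in (all of step 3 and value of joint plug above 0.0065 m), for 0.2 s.
At the end, for the whole second after the job is handed in: The lid is shut to within 0.025 rad (about 5 mm at its front edge), both clips are folded to more than 2.0 of their 2.18 rad, the plug is at least 6.5 of its 8 mm in; the box stands within 25 mm of where it stood, and every other thing upright within 30 mm of its place (all of step 4 and distance of drybox from where it was at the start of the episode below 0.025 m and angle between drybox's own z axis and vertical below 0.03 rad and distance of each of tin_red, tin_yellow, spice_jar, baking_tin, vinegar, tea_carton from where it was at the start of the episode below 0.03 m and angle between each of tin_red, tin_yellow, spice_jar, baking_tin, vinegar, tea_carton's own z axis and vertical below 0.2 rad); the robot touches nothing.
It fails at once if the lid is lifted wider open (value of joint lid above 0.55 rad).
It fails at once if the vent plug is pressed in before both clips are home (value of joint plug above 0.0065 m and not (value of joint each of clip_left, clip_right above 2 rad)).
It fails at once if a clip is closed while the lid is still up (value of joint lid above 0.06 rad and value of joint any of clip_left, clip_right above 2 rad).
It fails at once if the box is shoved, lifted or tipped (distance of drybox from where it was at the start of the episode above 0.025 m or height (world z) of drybox above 0.01 m or angle between drybox's own z axis and vertical above 0.06 rad).
It fails at once if a bystander is moved, lifted or tipped (distance of any of tin_red, tin_yellow, spice_jar, baking_tin, vinegar, tea_carton from where it was at the start of the episode above 0.03 m or angle between any of tin_red, tin_yellow, spice_jar, baking_tin, vinegar, tea_carton's own z axis and vertical above 0.3 rad).
It also fails if it takes over 59 s, if anything falls off the work surface, if the arm or the gripper's body presses on something with over 40 N, if the wrist force passes 120 N, or if a joint passes its speed limit or range.

## Working session

There is one attempt and no reset: what is moved stays moved. The work goes in short steps, Python scripts to look and compute and a tool call to move; the robot and the scene stay as the last step left them, time stands still between calls to the robot, and variables do not carry over. Pictures are saved under pics/ and viewed, at most 10 in all, crops included, and the job is handed in when it is done.

Besides the shell and the picture viewer there is one more tool, called after "Emit:" by a JSON object that holds its "api" and its "payload". play_rows: Moves the arm, as the interface text tells. Its arguments: {"type":"object","properties":{"moves":{"type":"array"},"jaw":{"type":"number"}},"required":["moves"]}

```bash
mkdir -p pics
python3 - <<'E'
from rig import r
import cv2,numpy as np
s=r.get_state();print(s)
ims=[]
for n in("scene","top"):
    c=r.read_camera(n);cv2.imwrite(f"pics/{n}0.png",c["color"]);print(n,{k:v for k,v in c.items() if k!="color"})
E
```

```text
{'time': 0.0, 'joint_pos': array([-1.28947889,  0.41796118, -0.01030342,  1.61417434,  0.0046806 ,
        1.11071831, -0.05302341]), 'qvel': array([-0.00023666,  0.00023859,  0.00033351, -0.00045262, -0.00273815,
        0.00181281,  0.00091265]), 'tau': array([-1.79660965e-04, -8.64425755e+01,  6.78365305e-01, -4.34935677e+01,
        1.89648609e-02,  6.94600851e-03, -1.89194844e-05]), 'tcp_pos': array([0.19822331, 0.59258565, 0.40406806]), 'tcp_rot': array([-3.14035775e+00,  7.47989691e-05,  2.81875186e+00]), 'ft_force': array([-0.22617562,  0.66810026,  0.41631846]), 'wrist_torque': array([ 0.04391932, -0.05636527, -0.00085123]), 'finger_force': 0.0, 'finger_gap': 0.08558026468479255}
scene {'vertical_fov': 51.008996191236754, 'cx': 254.53672000781444, 'cy': 193.47628903389415, 'xyz': array([ 0.6092876 , -0.85259779,  1.06524187]), 'attitude': array([-2.41618338,  0.01508437,  0.03933439])}
top {'vertical_fov': 42.08162492072246, 'cx': 255.9713518487853, 'cy': 198.08699135887537, 'xyz': array([ 0.33827025, -0.02248746,  1.72485388]), 'attitude': array([-3.02330587,  0.01930744, -1.58175173])}
```

View pics/scene0.png

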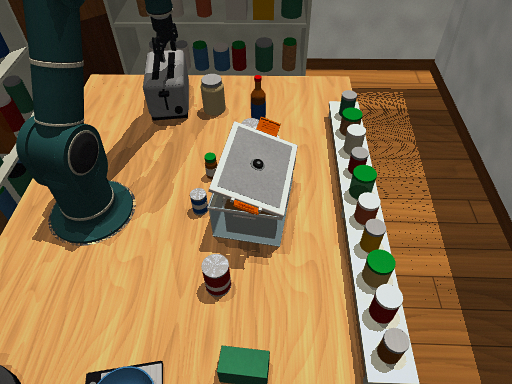

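View pics/top0.png

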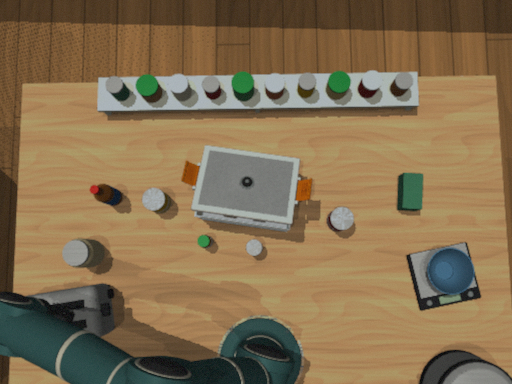

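```bash
cat > h.py <<'E'
import numpy as np,cv2
from scipy.spatial.transform import Rotation as Ro
def ray(c,uv):
    f=192/np.tan(np.radians(c["vertical_fov"]/2))
    d=np.c_[(np.atleast_2d(uv)-[c["cx"],c["cy"]])/f,np.ones(len(np.atleast_2d(uv)))]
    return d@Ro.from_euler("xyz",c["attitude"]).as_matrix().T
def onplane(c,uv,z):
    d=ray(c,uv);return c["xyz"]+d*((z-c["xyz"][2])/d[:,2])[:,None]
def tri(c1,u1,c2,u2):
    a,b=ray(c1,u1)[0],ray(c2,u2)[0];w=c2["xyz"]-c1["xyz"]
    t=np.linalg.lstsq(np.c_[a,-b],w,rcond=None)[0]
    p,q=c1["xyz"]+a*t[0],c2["xyz"]+b*t[1];return (p+q)/2,np.linalg.norm(p-q)
def blobs(m,k=15):
    n,_,st,ce=cv2.connectedComponentsWithStats(m.astype(np.uint8));return [(ce[i].round(1),st[i][:5]) for i in range(1,n) if st[i][4]>=k]
def orange(im):
    h=cv2.cvtColor(im,cv2.COLOR_BGR2HSV);return (h[...,0]>4)&(h[...,0]<16)&(h[...,1]>200)&(h[...,2]>120)
E
python3 - <<'E'
from h import *;from rig import r
cs=[r.read_camera("scene"),r.read_camera("top")]
rois=[(200,110,105,140),(180,135,140,100)]
out=[]
for c,(x,y,w,h),th in zip(cs,rois,(0,0)):
    im=c["color"][y:y+h,x:x+w]
    print("orange",[(b[0]+[x,y],b[1][4]) for b in blobs(orange(im))])
    dark=im.max(2)<45
    print("dark",[(b[0]+[x,y],b[1][4]) for b in blobs(dark)])
    out.append(cv2.resize(im,(390,int(h*390/w)),interpolation=cv2.INTER_CUBIC))
H=max(o.shape[0] for o in out)
cv2.imwrite("pics/z.png",np.hstack([cv2.copyMakeBorder(o,0,H-o.shape[0],0,0,0) for o in out]))
E
```

```text
orange [(array([268. , 126.5]), np.int32(267)), (array([245.6, 206.7]), np.int32(163))]
dark [(array([254.7, 113.8]), np.int32(61)), (array([262.4, 113. ]), np.int32(28)), (array([210.3, 160.6]), np.int32(33)), (array([257.5, 163.7]), np.int32(69)), (array([202.5, 200.9]), np.int32(27)), (array([203.4, 210.2]), np.int32(27))]
orange [(array([190.2, 173.2]), np.int32(259)), (array([303.5, 189.7]), np.int32(262))]
dark [(array([246.9, 181.8]), np.int32(48))]
```

View pics/z.png

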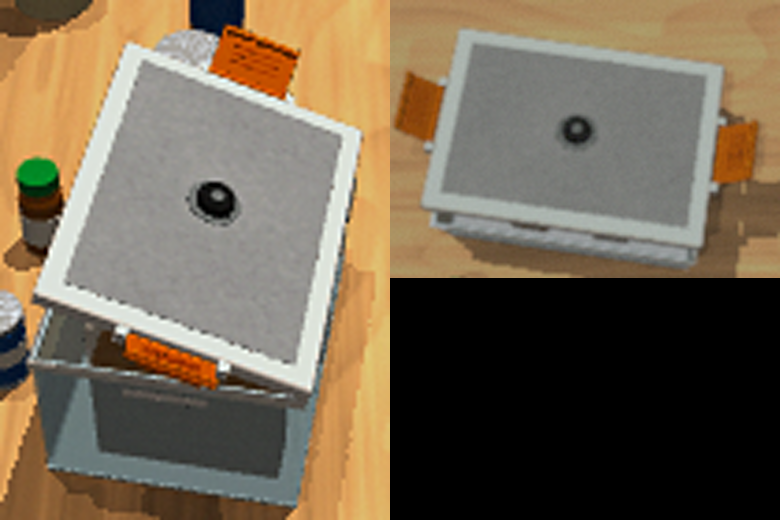

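The crops show the lid's corners: in the scene crop (128,45), (360,130), (312,388), (38,298), and in the top crop (460,32), (722,68), (697,245), (425,208). Next I triangulate them, together with the plug.

```bash
cat >> h.py <<'E'
def frame(P): # FL,RL,RR,FR,
    fl,rl,rr,fr=P;yv=(fl+rl-fr-rr);xv=(rl+rr-fl-fr);return np.degrees(np.arctan2(-yv[0],yv[1])),np.degrees(np.arctan2(xv[1],xv[0]))
E
python3 - <<'E'
from h import *;from rig import r
cs=[r.read_camera("scene"),r.read_camera("top")]
S=np.array([(128,45),(360,130),(312,388),(38,298)])/(390/105)+[200,110]
T=np.array([(425,208),(460,32),(722,68),(697,245)])/(390/140)+[180,135]
P=[]
for s,t in zip(S,T):
    p,e=tri(cs[0],s,cs[1],t);P.append(p);print(p.round(4),round(e,4))
P=np.array(P);print(frame(P),[np.linalg.norm(P[i]-P[i-1]).round(4) for i in range(4)])
print("plug",tri(cs[0],(257.5,163.7),cs[1],(246.9,181.8)))
print("clips",tri(cs[0],(268,126.5),cs[1],(190.2,173.2)),tri(cs[0],(245.6,206.7),cs[1],(303.5,189.7)))
rear=onplane(cs[1],T[1:3],.166);print("rear",rear)
for n,u,z in(("tinL",(154,200),.11),("tinR",(341,219),.11),("spice",(204,241),.095),("baking",(255,247),.08),("vin",(96,189),.21)):print(n,onplane(cs[1],u,z).round(3))
E
```

```text
[ 0.4913 -0.1789  0.5221] 0.0817
[ 0.638  -0.2226  0.5   ] 0.0534
[ 0.601  -0.4394  0.5381] 0.0669
[ 0.4603 -0.3991  0.5485] 0.0943
(np.float64(-8.851719217329254), np.float64(-16.28632973010409)) [np.float64(0.2239), np.float64(0.1546), np.float64(0.2232), np.float64(0.1467)]
plug (array([0.57043529, 0.03234033, 0.20361559]), np.float64(0.00020408786577260689))
clips (array([0.59937646, 0.20725032, 0.2070314 ]), np.float64(0.0005425887625663196)) (array([ 0.54330678, -0.14112559,  0.20563534]), np.float64(0.00036857416883251257))
rear [[ 0.68503894 -0.27921707  0.166     ]
 [ 0.63899926 -0.57335486  0.166     ]]
tinL [[0.529 0.34  0.11 ]]
tinR [[ 0.459 -0.268  0.11 ]]
spice [[0.394 0.178 0.095]]
baking [[0.373 0.012 0.08 ]]
vin [[0.553 0.498 0.21 ]]
```

The top crop sits 390 px to the right in the montage, so I'll subtract that offset and redo the corners.

Run:
```python
from h import *;from rig import r
cs=[r.read_camera("scene"),r.read_camera("top")]
S=np.array([(128,45),(360,130),(312,388),(38,298)])/(390/105)+[200,110]
T=(np.array([(425,208),(460,32),(722,68),(697,245)])-[390,0])/(390/140)+[180,135]
P=[]
for s,t in zip(S,T):
    p,e=tri(cs[0],s,cs[1],t);P.append(p);print(p.round(4),round(e,4))
P=np.array(P);print(frame(P),[np.linalg.norm(P[i]-P[i-1]).round(4) for i in range(4)])
a=np.arcsin((P[[0,3],2].mean()-P[[1,2],2].mean())/.228);print("angle",a)
rear=P[[1,2]].mean(0);y=np.radians(np.mean(frame(P)));X=np.array([np.cos(y),np.sin(y)]);Y=np.array([-X[1],X[0]])
c=rear[:2]-X*(.114+.016*np.sin(a));print("centre",c,"yaw",y)
print("lid_front shut",c-X*.08,"push",c-X*.075,"tcp now",r.get_state()["tcp_pos"])
```

```text
[0.4864 0.1965 0.2314] 0.006
[0.6952 0.1669 0.162 ] 0.0049
[ 0.6489 -0.1325  0.163 ] 0.0056
[ 0.441  -0.0975  0.2225] 0.0012
(np.float64(-8.789782321907472), np.float64(-8.819076707971742)) [np.float64(0.2977), np.float64(0.222), np.float64(0.303), np.float64(0.2191)]
angle 0.2863770267040169
centre [0.55494673 0.03532875] yaw -0.1536662837954634
lid_front shut [0.47588941 0.04757373] push [0.48083049 0.04680842] tcp now [0.19823986 0.59270056 0.40458524]
```

Emit:
{"api": "play_rows", "payload": {"moves": [[[0,0,-60],0],[[-40,-40,-100],-5],[[-444,-428,-100],-9.7],[[-444,-428,-100],-9.7],[[-444,-428,-100],-9.7],[[-444,-428,-100],-9.7],[[-444,-428,-100],-9.7],[[-444,-428,-100],-9.7],[[-444,-428,-100],-9.7],[[-444,-428,-100],-9.7],[[-444,-428,-100],-9.7],[[-444,-428,-100],-9.7],[[-444,-428,-100],-9.7],[[-444,-428,-100],-9.7]], "jaw": 1}}

```text
time: 2.15
tcp_pos: [0.4832, 0.0472, 0.5047]
tcp_rot: [3.141, -0.0, 2.99]
ft_force: [-0.1, -0.3, 0.3]
finger_gap: 0.0001
finger_force: 0.0
```

Emit:
{"api": "play_rows", "payload": {"moves": [[[0,0,50],0],[[0,0,85],0],[[0,0,95],0],[[0,0,105],0],[[0,0,115],0],[[0,0,125],0],[[0,0,135],0],[[0,0,143],0],[[0,0,150],0],[[0,0,156],0],[[0,0,161],0],[[0,0,165],0],[[0,0,167],0],[[0,0,167],0]]}}

```text
time: 3.9
tcp_pos: [0.4836, 0.0458, 0.3391]
tcp_rot: [3.141, -0.0, 2.988]
ft_force: [-17.8, -1.2, 41.9]
finger_gap: 0.0001
finger_force: 20.4
```

Emit:
{"api": "play_rows", "payload": {"moves": [[[0,0,-40],0],[[10,40,-90],0],[[10,100,-100],0],[[10,160,-100],0],[[10,190,-100],0],[[10,190,-100],0]]}}

```text
time: 4.65
tcp_pos: [0.5026, 0.2375, 0.437]
tcp_rot: [-3.141, -0.0, 2.991]
ft_force: [-0.2, -0.5, 0.0]
finger_gap: 0.0
finger_force: 0.0
```

Run:
```python
from h import *;from rig import r
print(r.get_state()["tcp_pos"],r.get_state()["ft_force"])
cs=[r.read_camera("scene"),r.read_camera("top")]
rois=[(200,110,105,140),(180,135,140,100)]
out=[]
for c,(x,y,w,h) in zip(cs,rois):
    im=c["color"][y:y+h,x:x+w]
    print("orange",[(b[0]+[x,y],b[1][4]) for b in blobs(orange(im))])
    print("dark",[(b[0]+[x,y],b[1][4]) for b in blobs(im.max(2)<45)])
    out.append(cv2.resize(im,(390,int(h*390/w)),interpolation=cv2.INTER_CUBIC))
H=max(o.shape[0] for o in out)
cv2.imwrite("pics/z2.png",np.hstack([cv2.copyMakeBorder(o,0,H-o.shape[0],0,0,0) for o in out]))
```

```text
[0.50258627 0.23752684 0.43702321] [-0.2237188  -0.50544955  0.0150483 ]
orange [(array([264.4, 134.5]), np.int32(249)), (array([241.4, 213.9]), np.int32(160))]
dark [(array([258. , 114.8]), np.int32(106)), (array([210.4, 160.5]), np.int32(32)), (array([253.6, 171.2]), np.int32(65)), (array([203.1, 200.4]), np.int32(28)), (array([203.1, 210.1]), np.int32(23))]
orange [(array([191.3, 178.7]), np.int32(268)), (array([302.1, 195.2]), np.int32(268))]
dark [(array([180.9, 186.9]), np.int32(31)), (array([246.7, 187.2]), np.int32(35)), (array([186.8, 208.2]), np.int32(168))]
```

View pics/z2.png

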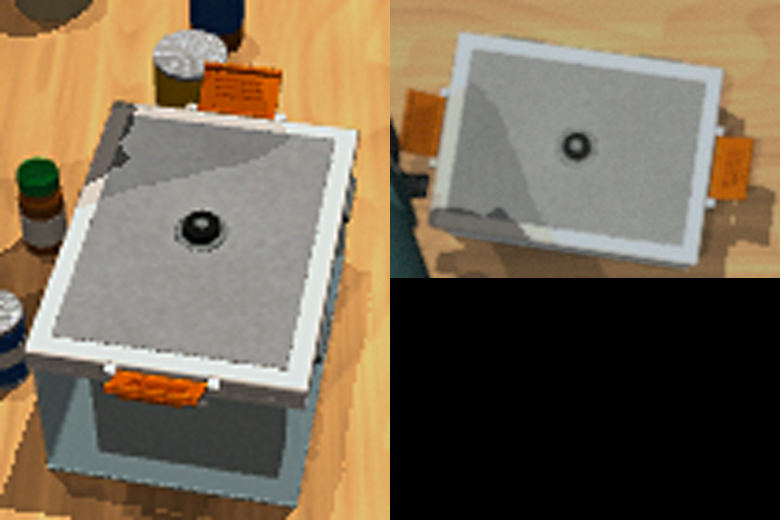

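The lid looks shut. Top-crop corners are (432,222), (460,33), (722,70) and (697,263); scene-crop front-right is about (28,350) and rear-right (308,388). I'll check these against z = 0.166 and get the shut pose.

Run:
```python
from h import *;from rig import r
cs=[r.read_camera("scene"),r.read_camera("top")]
T=(np.array([(432,222),(460,33),(722,70),(697,263)])-[390,0])/(390/140)+[180,135]
P=onplane(cs[1],T,.166);print(P.round(4),frame(P),[np.linalg.norm(P[i]-P[i-1]).round(4) for i in range(4)])
k=390/105
print("FR tri",tri(cs[0],(28/k+200,350/k+110),cs[1],T[3]))
p,e=tri(cs[0],(253.6,171.2),cs[1],(246.7,187.2));print("plug",p,e, "centre from corners",P.mean(0))
for n,a,b in(("L",(264.4,134.5),(191.3,178.7)),("R",(241.4,213.9),(302.1,195.2))):
    q,e=tri(cs[0],a,cs[1],b);d=q-p;y=-.154
    print(n,q.round(4),round(e,4),"box xy",(d[0]*np.cos(y)+d[1]*np.sin(y)).round(4),(-d[0]*np.sin(y)+d[1]*np.cos(y)).round(4))
```

```text
[[ 0.4739  0.1974  0.166 ]
 [ 0.6907  0.166   0.166 ]
 [ 0.6432 -0.1327  0.166 ]
 [ 0.4241 -0.1001  0.166 ]] (np.float64(-9.265403722551783), np.float64(-8.350844630906817)) [np.float64(0.3017), np.float64(0.219), np.float64(0.3025), np.float64(0.2215)]
FR tri (array([ 0.42613048, -0.09973972,  0.16272405]), np.float64(0.003834218244638223))
plug [0.55818118 0.03429685 0.16887551] 0.000544119675533685 centre from corners [0.55797145 0.03266966 0.166     ]
L [0.5877 0.2091 0.1708] 0.0 box xy 0.0023 0.1773
R [ 0.5304 -0.1391  0.1709] 0.0002 box xy -0.0008 -0.1756
```

Emit:
{"api": "play_rows", "payload": {"moves": [[[-50,-2,0],0],[[-85,-2,0],0],[[-85,-2,40],0],[[-85,-2,64],0],[[-85,-2,76],0],[[-85,-2,88],0],[[-85,-2,100],0],[[-85,-2,112],0],[[-85,-2,122],0],[[-85,-2,132],0],[[-85,-2,138],0],[[-85,-2,142],0],[[-85,-2,142],0]]}}

```text
time: 6.48
tcp_pos: [0.5864, 0.2202, 0.2955]
tcp_rot: [-3.141, -0.0, 2.988]
ft_force: [-0.1, 0.1, 1.0]
finger_gap: 0.0004
finger_force: 0.0
```

Emit:
{"api": "play_rows", "payload": {"moves": [[[0,-4,0],0],[[0,-7,0],0],[[0,-7,0],0]]}}

```text
time: 6.85
tcp_pos: [0.5854, 0.213, 0.2959]
tcp_rot: [3.142, 0.0, 2.988]
ft_force: [-0.4, -0.3, -0.1]
finger_gap: -0.0001
finger_force: 0.0
```

Run:
```python
from h import *;from rig import r
c=r.read_camera("scene");cv2.imwrite("pics/s3.png",cv2.resize(c["color"][90:260,180:320],(560,680)[:2])[:600])
print([(b[0],b[1][4]) for b in blobs(orange(c["color"]))])
c=r.read_camera("top")
print([(b[0],b[1][4]) for b in blobs(orange(c["color"]))])
```

```text
[(array([241.3, 213.9]), np.int32(159))]
[(array([302.1, 195.1]), np.int32(266))]
```

View pics/s3.png

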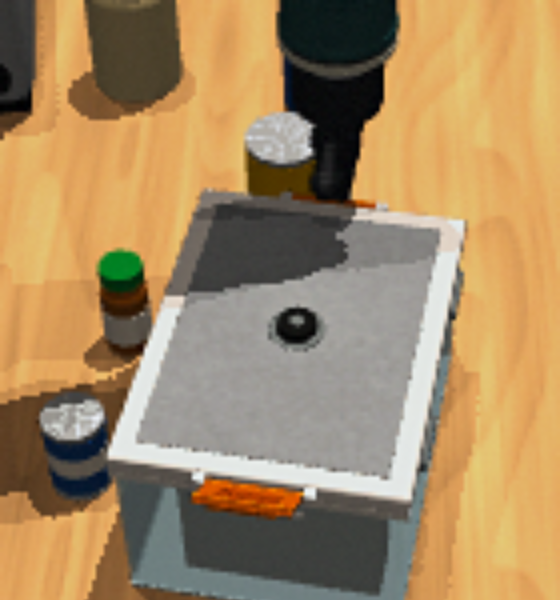

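Emit:
{"api": "play_rows", "payload": {"moves": [[[0,8,-10],0],[[0,8,-60],0],[[0,5,-110],0],[[0,-55,-110],0],[[0,-115,-110],0],[[0,-175,-110],0],[[0,-235,-110],0],[[0,-295,-110],0],[[0,-350,-110],0],[[0,-374,-110],0],[[0,-374,-78],0],[[0,-374,-66],0],[[0,-374,-54],0],[[0,-374,-42],0],[[0,-374,-30],0],[[0,-374,-20],0],[[0,-374,-10],0],[[0,-374,-2],0],[[0,-374,0],0],[[0,-374,0],0]]}}

```text
time: 9.45
tcp_pos: [0.5282, -0.1563, 0.2957]
tcp_rot: [-3.141, -0.0, 2.988]
ft_force: [0.0, 0.1, 0.1]
finger_gap: 0.0003
finger_force: 0.0
```

Emit:
{"api": "play_rows", "payload": {"moves": [[[0,4,0],0],[[0,8,0],0],[[0,8,0],0]]}}

```text
time: 9.82
tcp_pos: [0.5295, -0.1478, 0.2958]
tcp_rot: [3.141, 0.0, 2.989]
ft_force: [0.2, 0.2, 0.0]
finger_gap: 0.0002
finger_force: 0.0
```

Run:
```python
from h import *;from rig import r
cs=[r.read_camera("scene"),r.read_camera("top")]
for c in cs: print([(b[0],b[1][:5]) for b in blobs(orange(c["color"]),4)])
cv2.imwrite("pics/s4.png",np.hstack([cv2.resize(cs[0]["color"][90:260,180:320],(400,486)),cv2.resize(cs[1]["color"][130:250,160:330],(400,486))]))
```

```text
[(array([262.5,  94.3]), array([262,  93,   2,   4,   6], dtype=int32)), (array([270.6, 140.7]), array([269, 140,   5,   2,   7], dtype=int32)), (array([250.8, 212.9]), array([247, 212,   9,   3,  16], dtype=int32))]
[(array([198.2, 174.7]), array([197, 170,   3,  11,  16], dtype=int32)), (array([196.4, 184.4]), array([196, 182,   2,   5,   8], dtype=int32)), (array([195.6, 189.2]), array([195, 188,   2,   3,   5], dtype=int32))]
```

View pics/s4.png

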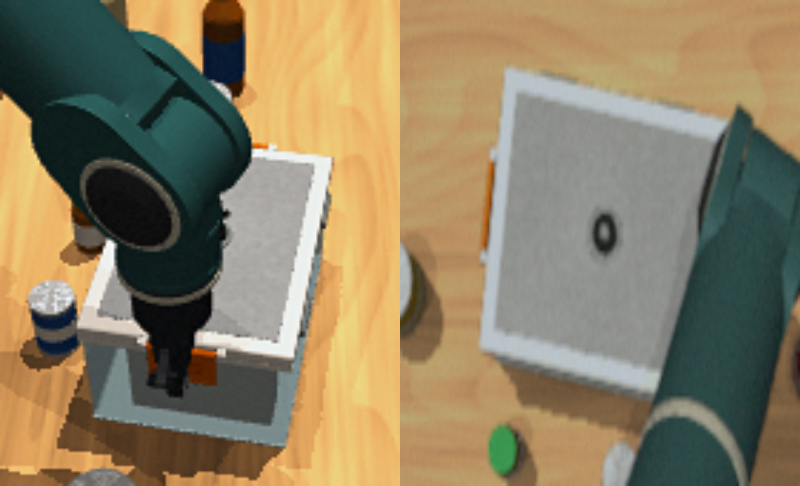

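Emit:
{"api": "play_rows", "payload": {"moves": [[[0,-8,-10],0],[[0,-8,-60],0],[[0,-5,-100],0],[[0,50,-100],0],[[0,110,-100],0],[[0,165,-100],0],[[0,184,-100],0],[[0,184,-80],0],[[0,184,-64],0],[[0,184,-56],0],[[0,184,-51],0],[[0,184,-47],0],[[0,184,-45],0],[[0,184,-45],0],[[0,184,-45],0]]}}

```text
time: 11.8
tcp_pos: [0.5577, 0.0332, 0.3414]
tcp_rot: [3.141, 0.001, 2.988]
ft_force: [-2.8, -2.0, 9.4]
finger_gap: 0.0001
finger_force: 4.6
```

Emit:
{"api": "play_rows", "payload": {"moves": [[[0,0,1],0],[[0,0,2],0],[[0,0,2],0],[[0,0,2],0]]}}

```text
time: 12.3
tcp_pos: [0.5577, 0.033, 0.341]
tcp_rot: [3.141, 0.001, 2.988]
ft_force: [-16.0, -2.5, 39.3]
finger_gap: -0.0002
finger_force: 19.4
```

Bottomed hard at tip z of 0.168. Next I retract and check.

Emit:
{"api": "play_rows", "payload": {"moves": [[[0,0,-40],0],[[0,0,-100],0],[[60,0,-150],0],[[120,40,-150],0],[[150,100,-150],0],[[150,160,-150],0],[[150,220,-150],0],[[150,260,-150],0],[[150,260,-150],0]]}}

```text
time: 13.42
tcp_pos: [0.4483, 0.3173, 0.4879]
tcp_rot: [-3.141, -0.001, 2.993]
ft_force: [1.1, -0.1, -0.2]
finger_gap: 0.0001
finger_force: 0.0
```

Run:
```python
from h import *;from rig import r
s=r.get_state();print(s["tcp_pos"],s["ft_force"])
cs=[r.read_camera("scene"),r.read_camera("top")]
for c in cs: print([(b[0],b[1][:5]) for b in blobs(orange(c["color"]),4)])
cv2.imwrite("pics/s5.png",np.hstack([cv2.resize(cs[0]["color"][90:260,180:320],(400,486)),cv2.resize(cs[1]["color"][130:250,160:330],(400,486))]))
```

```text
[0.4483066  0.31725383 0.48788978] [ 1.13598445 -0.13639782 -0.21212912]
[(array([262.9, 139.7]), array([253, 138,  21,   4,  30], dtype=int32)), (array([242.5, 211.8]), array([231, 210,  24,   5,  48], dtype=int32))]
[(array([198.6, 171.6]), array([198, 170,   2,   5,   8], dtype=int32)), (array([196.9, 180.9]), array([196, 176,   3,  11,  18], dtype=int32)), (array([297.5, 186. ]), array([297, 184,   2,   5,   8], dtype=int32)), (array([195.4, 188.8]), array([195, 188,   2,   3,   5], dtype=int32)), (array([296.8, 191.9]), array([296, 190,   3,   5,  10], dtype=int32)), (array([296. , 199.3]), array([295, 197,   3,   5,  10], dtype=int32))]
```

View pics/s5.png

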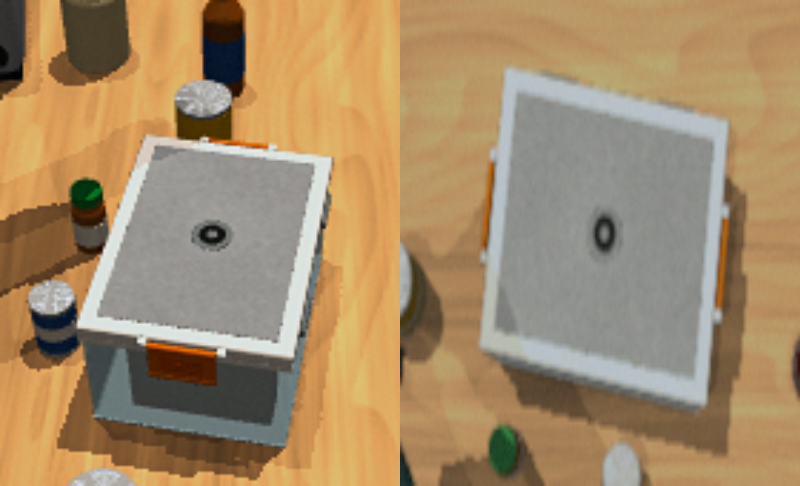

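The lid is down, both clips are flat, the plug is in, the bystanders are in place and the hand is clear.

```bash
python3 -c "
from rig import r
print(r.hand_in())"
```

```text
the job is handed in; nothing more can be done
None
```

I pushed the lid shut, folded both clips down and pressed the vent plug in, in that order, then handed the job in with the hand clear; the last pictures show it all as required, but the hand-in returned no verdict.

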